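Close the paint marker and hold it up level

TASK

The cap of the thick paint marker in the slanted plywood stand has not been pushed on properly: while the marker is still in its socket, press the cap fully home. Then draw the marker out of the stand, turn it until it lies level, and keep holding it like that in the gripper about 25 cm above the table, still and clear of everything else; the program finishes while holding it. Leave the other pens and the things on the table where they are.

Things in the scene. Friction and masses are not known exactly. Their poses are not given: they have to be found in the camera images.
- marker_mid (a point): Centre of the thick paint marker: loose, round, aluminium barrel 20 mm in diameter and 107 mm long, then a ribbed black cap 25 mm in diameter and 28 mm long, wider than the barrel as on no other pen here. 135 mm long when closed, 50 to 90 g. z axis from foot to cap: foot 67.5 mm behind this point, barrel end 39.5 mm ahead, closed cap top 67.5 mm ahead.
- marker_foot (a point): Centre of the foot of the marker, same axes. At the start it rests on the bottom of one of the three sockets (any), the lower 52 mm inside with 1 mm of play all round and 55 mm of bare barrel showing; it leans about 37 degrees from upright, cap end towards the stand's front (-x of the stand).
- marker_cap (a joint): How far the marker's cap stands off its closed place, in m along the marker: 0 is fully home against the barrel, 0.009 the farthest it comes (it never comes off). Starts between 0.005 and 0.009. Held by a stiff friction fit: takes about 5 to 6 N along the marker to slide, and stays where it is left. Gripping over the cap's lower edge can work it off again.
- cap_top (a point): Centre of the flat top end face (25 mm diameter) of the marker's cap; it moves with the cap. z axis along the marker, out of the cap.
- stand: Plywood pen stand, fixed; 130 deep (its x), 216 wide (its y), 95 mm high. Origin on the table under its middle, front to -x. A base board 8 mm thick carries a block (50 thick, 200 wide, 70 mm along the pens) leaning 35 degrees, so pens point to -x and up. The block's highest edge is at x -20, z 95 mm; a closed cap's top at about x -88, z 148 mm.
- socket1 (a point): Centre of the mouth of the middle socket, at x -40, y 0, z 80 mm of the stand; axes as the stand. Three blind round sockets, 22 mm wide and 52 mm deep, lie in a row along the stand's y at -72, 0 and +72 mm.
- slim_pen: Bystander: a black pen, loose in one of the other sockets, leaning likewise; 20 mm thick for 88 mm, then a thin grey 13 mm cap, 140 mm long in all. Origin at its foot, z along it.
- glue_brush: Bystander: a wooden-handled brush, loose in the remaining socket, bristles up; handle 20 mm thick and 66 mm long, then an 8 mm steel stem; 124 mm long in all. Origin at its foot, z along it.
- tape_roll: Bystander: a roll of paper tape lying flat, 96 mm across, 24 mm high, to one side of the stand. Origin under its centre.
- glue_bottle: Bystander: a small upright glue bottle, 38 mm across, 95 mm high, to the other side of the stand. Origin under its centre.
- camshaft: Bystander: a wooden dowel 300 mm long and 10 mm thick with three clear cam discs 56 mm across, lying on its discs at the right of the table. Origin on the table under its middle, dowel along x, 28 mm up.
- phone: Bystander: a black phone lying flat, 150 x 72 x 9 mm, at the left of the table. Origin under its centre.
- ply_ring: Bystander: a plywood ring lying flat, 44 mm across, 8 mm high, at the left of the table. Origin under its centre.
Mind the look-alikes: they are no part of the job. Leave any orange look-alike of the part that bears marker_mid alone.

How it is judged (in metres and radians):
On the way, in this order (a step that is already met when the one before it is completed fails the run):
1. the cap is pressed home while the marker stands in its socket (value of joint marker_cap below 0.0025 m and z of marker_mid in the frame of stand between 0.08 and 0.108 m), for 0.2 s.
2. the marker is drawn out of the stand and held (height (world z) of marker_mid above 0.145 m and contact force between the fingers and marker above 1 N), for 0.2 s.
At the end, for the whole second after the job is handed in: The cap is home (within 2.5 mm), and the marker is held still in the fingers, level within 20 degrees either way, its centre 0.20 to 0.40 m above the table, touching neither the stand nor the other pens, which are still in their sockets (value of joint marker_cap below 0.0025 m and height (world z) of marker_mid between 0.2 and 0.4 m and angle between marker_mid's own z axis and vertical between 1.222 and 1.92 rad and contact force between the fingers and marker above 1 N and linear speed of marker below 0.03 m/s and angular speed of marker below 0.3 rad/s and contact force between marker and stand below 0.1 N and contact force between marker and slim_pen below 0.1 N and contact force between marker and glue_brush below 0.1 N and z of each of slim_pen, glue_brush in the frame of stand below 0.06 m); the arm keeps its last pose, push and grip.
It fails at once if a neighbouring pen is moved (over 25 mm) (distance of any of slim_pen, glue_brush from where it was at the start of the episode above 0.025 m).
It fails at once if a bystander on the table is moved (over 40 mm) (distance of any of tape_roll, glue_bottle, camshaft, phone, ply_ring from where it was at the start of the episode above 0.04 m).
It also fails if it takes over 48 s, if anything falls off the work surface, if the arm or the gripper's body presses on something with over 40 N, if the wrist force passes 120 N, or if a joint passes its speed limit or range.

ROBOT

A 6-joint arm with a two-finger parallel gripper is mounted at the origin on the work surface. World frame = base frame: x ahead of the robot, y to its left, z up, the work surface at z = 0. Lengths are in m, angles in degrees, forces in N, time in s.
With the tool pointing down it reaches from about 0.4 to 0.825 m from the base axis. Payload 7 kg.
Tool frame: the origin (TCP) lies midway between the tips of the shut fingers; the grasp point (between the pads) lies 19 mm behind it; z points along the fingers, y is the direction in which the jaws open and shut (so a half turn about z gives the same grasp; the last joint's range is limited). The gripper opens to 88 mm and grips with 3 to 60 N. Pads are 19 mm wide; open, the fingers measure 130 mm over their backs; the gripper's body (78 mm by 193 mm) begins 47 mm behind the grasp point.
Start: joints at [-52.019, 20.546, 0.682, 0, -70.136, -16.507], TCP at [0.247, -0.628, 0.227] pointing down, gripper open.
Joint ranges: [-176.03, 176.03], [-82.01, 121.73], [-58.28, 71.71], [-173.87, 95.51], [-174.79, -0.11], [-173.66, 173.66]. Speed limits (degrees/s): [136.94, 136.94, 172.46, 180, 180, 180].

INTERFACE

Orientations are given as [roll, pitch, yaw] about the fixed x, y, z axes, in that order (R = Rz(yaw) Ry(pitch) Rx(roll)).
In Python, from plant import r gives the robot as it stands.
- The arm moves only by the tool carry_out, never from a script. Its argument "motion" is one flat list of numbers, 7 for each row, row after row: the turn, a rotation vector about the tool's x, y, z in degrees, then the shift along the tool's x, y, z in cm, then the finger opening in cm, from 0 to 8.76. A call has 1 to 20 rows; each row shifts and turns the commanded pose from where the row before left it, along the tool's axes as they then stand; what a row does not reach is not made up. A row lasts 1/12 s, in which the tool goes at most 41.7 mm and 7.16 degrees, less where a joint would pass 70% of its speed; a pose out of reach is approached as far as the arm can. A call is refused whole if a number of a shift passes 4.17 or a number of a turn 7.16, either way. A call with a gripper value outside its range is refused whole. The fingers move at their own pace and stop on an object; "grip_force" is the grip in N (left out, the last holds). Time passes only in rows, so rows that do not move let the fingers close. It gives the time, the measured TCP pose, the force and the opening at its end, in the units of the state.
- r.get_state(): the state, without advancing time (a new reading comes with each control period).
- r.capture(name): name is "scene" or "side" or "wrist"; returns a dict with "pixels" (420x560x3 uint8, red, green, blue), "K" (3x3 intrinsics, pixels), "R" (3x3) and "t" (3): a world point X has camera coordinates R X + t. Camera axes: x right, y down, z forward; pixel columns grow to the right and rows downward; lengths in m; the calibration is good to about 2 mm. A picture is of the moment at which its call begins. There is no depth.
- r.close_job(): hands the job in, once; it reports no verdict.
The state is a dict: "time_s": time; "joints": joint angles; "qd": joint speeds; "joint_torque": joint torques, N m; "tcp_pos": TCP position; "eef_rot": TCP orientation; "contact_force": force on the tool from outside, world axes, zero at the start; "moment": the same for the moment, N m; "gripper_width": finger opening in m.
Only numpy, scipy, OpenCV 4.12 (cv2) and the standard library are available. Lean on these libraries where they do the work, as an engineer would, in place of code of your own. Each camera call takes 0.05 s, during which the arm holds its last target. There are 200 camera calls.

## Working session

There is one attempt and no reset: what is moved stays moved. The work goes in short steps, Python scripts to look and compute and a tool call to move; the robot and the scene stay as the last step left them, time stands still between calls to the robot, and variables do not carry over. Pictures are saved under pics/ and viewed, about 8 in all and at most 12, crops included, and the job is handed in when it is done.

Besides the shell and the picture viewer there is one more tool, called after "Emit:" as name(argument=value, ...), one argument or row to a line, values as JSON. carry_out: Moves the arm, as the interface text tells. Its arguments: {"type":"object","properties":{"motion":{"type":"array"},"grip_force":{"type":"number"}},"required":["motion"]}

```bash
mkdir -p pics; ls
python3 - <<'E'
from plant import r
import cv2,numpy as np
a=r.capture("scene");b=r.capture("side")
for n,c in (("scene",a),("side",b)):
    cv2.imwrite(f"pics/{n}1.png",c["pixels"][:,:,::-1])
    print(n,np.round(c["K"],1).tolist(),np.round(c["R"],4).tolist(),np.round(c["t"],4).tolist())
print(r.get_state())
E
```

```text
pics
scene [[443.2, 0.0, 277.2], [0.0, 443.2, 207.0], [0.0, 0.0, 1.0]] [[-0.5432, 0.8393, 0.0207], [0.4772, 0.329, -0.8149], [-0.6908, -0.4327, -0.5793]] [0.293, -0.1821, 1.6757]
side [[529.1, 0.0, 263.8], [0.0, 529.1, 213.1], [0.0, 0.0, 1.0]] [[-0.8415, -0.5402, 0.0084], [-0.3785, 0.5785, -0.7225], [0.3855, -0.6112, -0.6913]] [0.4789, 0.2923, 1.3631]
{'time_s': 0.1, 'joints': array([-5.20198078e+01,  2.05884533e+01,  6.39220470e-01, -1.79777207e-02,
       -7.01358907e+01, -1.65083939e+01]), 'qd': array([-0.05645239, -0.0777858 ,  0.20162052,  0.08029679,  0.01463027,
        0.0758544 ]), 'joint_torque': array([-2.15416549e-03, -5.84163165e+01,  2.93753135e+01,  7.01555416e+00,
        1.01792993e-02, -6.19488196e-05]), 'tcp_pos': array([ 0.24691203, -0.62774976,  0.22570445]), 'eef_rot': array([ 1.79913583e+02, -7.98621276e-03, -1.58534317e+02]), 'contact_force': array([-0.22343077, -0.43254554,  0.06234534]), 'moment': array([ 0.04694546,  0.01247747, -0.00276753]), 'gripper_width': 0.08774284792937008}
```

View pics/scene1.png

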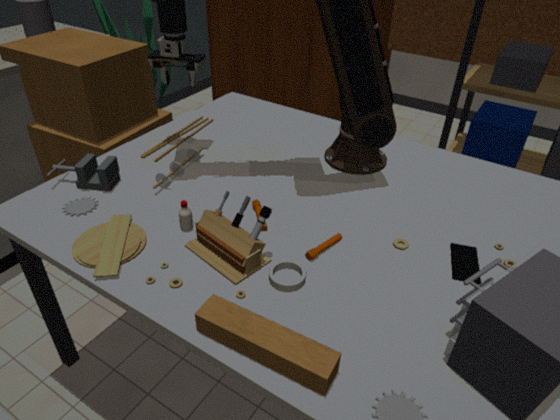

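View pics/side1.png

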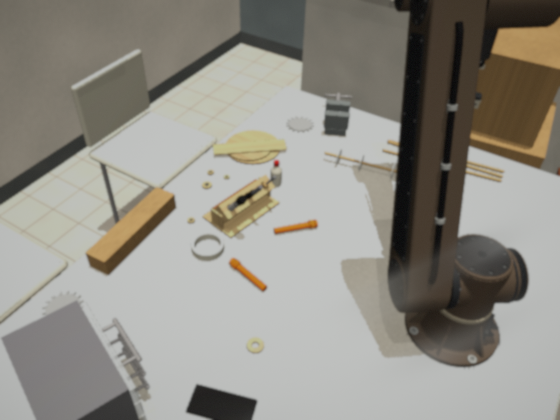

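The stand is at about (230,240) in the scene view and (242,207) in the side view. The marker seems to be the pen nearest the tape, with its cap at (264,212) in the scene view. The orange look-alikes lie on the table. I'll enlarge both views.

Run:
```python
import cv2,numpy as np
a=cv2.imread("pics/scene1.png")[180:285,180:290];b=cv2.imread("pics/side1.png")[160:240,195:290]
a=cv2.resize(a,None,fx=5,fy=5,interpolation=cv2.INTER_CUBIC)[:, :]
cv2.imwrite("pics/ca.png",a)
b=cv2.resize(b,None,fx=7,fy=7,interpolation=cv2.INTER_CUBIC); cv2.imwrite("pics/cb.png",b)
print(a.shape,b.shape)
```

```text
(525, 550, 3) (560, 665, 3)
```

View pics/ca.png

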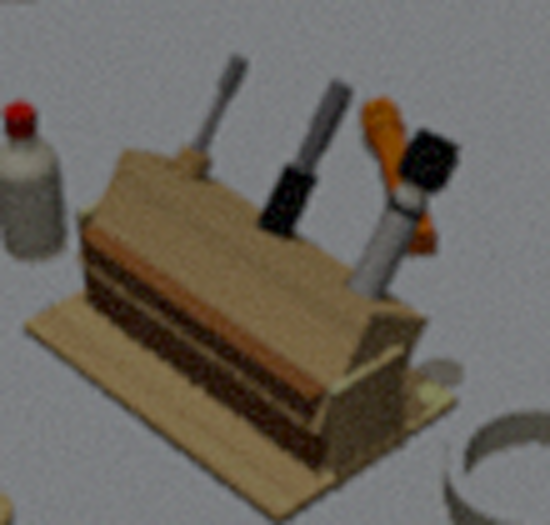

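View pics/cb.png

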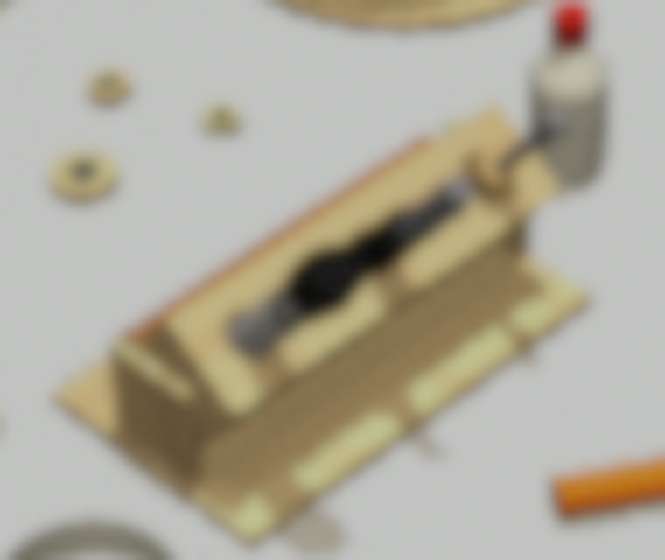

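The scene crop shows the marker with a bare band under its black cap, so the cap is off its seat. It sits in the end socket by the tape: mouth (370,285), cap top (440,145). The base corners are at (25,325), (282,520) and (455,400). In the side crop the corners are at (57,397), (245,540) and (588,298), and the marker runs from its mouth at (250,340) to the cap at (330,275).

```bash
cat > h.py <<'E'
import numpy as np
from scipy.optimize import least_squares
from scipy.spatial.transform import Rotation as Ro
def proj(c,X):
    p=np.array(c["R"])@np.asarray(X,float)+c["t"]; p=np.array(c["K"])@p; return p[:2]/p[2]
def tri(obs):
    f=lambda X:np.concatenate([proj(c,X)-u for c,u in obs])
    s=least_squares(f,[.6,-.1,.1]); return s.x,np.abs(s.fun).max()
def stand_pt(s,p):
    x,y,w=s; return Ro.from_euler('z',w).apply(p)+[x,y,0]
E
python3 - <<'E'
from h import *
from plant import r
A=r.capture("scene");B=r.capture("side")
a=lambda u,v:np.array([180+u/5,180+v/5]);b=lambda u,v:np.array([195+u/7,160+v/7])
for nm,o in dict(mouth=[(A,a(370,285)),(B,b(248,342))],top=[(A,a(440,145)),(B,b(333,272))],corner=[(A,a(455,400)),(B,b(245,540))],corner2=[(A,a(282,520)),(B,b(57,397))]).items(): print(nm,tri(o))
for s in (1,-1):
  obs=[(A,a(25,325),(.065,-.108*s,.006)),(A,a(282,520),(.065,.108*s,.006)),(A,a(455,400),(-.065,.108*s,.006)),
     (B,b(57,397),(.065,.108*s,.006)),(B,b(245,540),(-.065,.108*s,.006)),(B,b(588,298),(-.065,-.108*s,.006)),(A,a(372,288),(-.04,.072*s,.08)),(B,b(248,342),(-.04,.072*s,.08))]
  f=lambda q:np.concatenate([proj(c,stand_pt(q,p))-u for c,u,p in obs])
  q=least_squares(f,[.7,-.1,0.3]); print(s,q.x,np.degrees(q.x[2]),np.round(q.fun,1))
  print(stand_pt(q.x,[-.088,.072*s,.148]))
E
```

```text
mouth (array([0.67601267, 0.01535856, 0.08172371]), np.float64(0.4187007589175664))
top (array([0.62708124, 0.02390724, 0.14856601]), np.float64(0.5286537127987003))
corner (array([0.65413705, 0.05430184, 0.00605401]), np.float64(0.022391335237330168))
corner2 (array([0.77557254, 0.02860629, 0.00354351]), np.float64(0.49138249563446834))
1 [ 0.69594088 -0.0630387  -0.19755906] -11.31930055566798 [-0.9 -0.2 -1.1  0.4  0.5  0.  -2.  -0.4 -0.1  0.4  0.2 -0.   1.  -0.8
  1.7  0.7]
[0.62378451 0.02483313 0.148     ]
-1 [ 0.68752844 -0.07522113 -3.07152918] -175.98565848923076 [ 22.7 -20.5  34.4 -35.4 -25.   17.2  42.6  20.3 -20.9 -15.1 -34.5 -20.4
 -15.8   7.6  -9.3  -8.9]
[0.77027209 0.00276276 0.148     ]
```

The fit agrees across both views. The stand is at (0.696, −0.063) with a yaw of −11.3°, and the marker is in the +y socket. Next I'll work out the move to a spot above the cap, with the tool along the marker's axis.

```bash
cat >> h.py <<'E'
S=np.array([.696,-.063,np.radians(-11.3)])
def frame(lean):  # tool z leaning 'lean' deg from down, forward (stand +x) positive; tool y along stand y
    w=Ro.from_euler('z',S[2]); a=np.radians(lean)
    z=w.apply([np.sin(a),0,-np.cos(a)]); y=w.apply([0,1,0]); return Ro.from_matrix(np.c_[np.cross(y,z),y,z])
def plan(r,p,lean=None):
    s=r.get_state(); R=Ro.from_euler('xyz',s["eef_rot"],degrees=True)
    print("t",round(s["time_s"],2),"tcp",np.round(s["tcp_pos"],4),"rot",np.round(s["eef_rot"],2),"F",np.round(s["contact_force"],2),"w",round(s["gripper_width"],4))
    if lean is not None: print("turn deg",np.round((R.inv()*frame(lean)).as_rotvec(degrees=True),2),"shift after turn cm",np.round(100*frame(lean).inv().apply(p-s["tcp_pos"]),2))
    print("shift now cm",np.round(100*R.inv().apply(p-s["tcp_pos"]),2))
E
python3 - <<'E'
from h import *
from plant import r
d=-frame(37).as_matrix()[:,2]; print(d)
plan(r,np.array([.625,.024,.151])+.10*d,37)
E
```

```text
[-0.59014863  0.11792333  0.79863551]
t 0.2 tcp [ 0.247  -0.6279  0.226 ] rot [ 1.7994e+02 -1.0000e-02 -1.5853e+02] F [ 0.87 -1.05  0.44] w 0.0875
turn deg [ 10.63 -35.99  31.59] shift after turn cm [-14.89  71.33  10.61]
shift now cm [-53.98  50.09  -0.44]
```

Emit:
carry_out(
  motion=[0,0,0,-2.7,2.5,0,0,0,0,0,-2.7,2.5,0,0,0,0,0,-2.7,2.5,0,0,0,0,0,-2.7,2.5,0,0,0,0,0,-2.7,2.5,0,0,0,0,0,-2.7,2.5,0,0,0,0,0,-2.7,2.5,0,0,0,0,0,-2.7,2.5,0,0,0,0,0,-2.7,2.5,0,0,0,0,0,-2.7,2.5,0,0,0,0,0,-2.7,2.5,0,0,0,0,0,-2.7,2.5,0,0,0,0,0,-2.7,2.5,0,0,0,0,0,-2.7,2.5,0,0,0,0,0,-2.7,2.5,0,0,0,0,0,-2.7,2.5,0,0,0,0,0,-2.7,2.5,0,0,0,0,0,-2.7,2.5,0,0,0,0,0,-2.7,2.5,0,0,0,0,0,-2.7,2.5,0,0],
)

```text
time_s: 1.87
tcp_pos: [0.5669, 0.0367, 0.2267]
eef_rot: [180.0, 0.0, -158.5]
contact_force: [1.0, 0.5, 0.0]
gripper_width: 0.0007
```

Emit:
carry_out(
  motion=[1.3,-4.5,3.95,0,0,0,0,1.3,-4.5,3.95,0,0,0,0,1.3,-4.5,3.95,0,0,0,0,1.3,-4.5,3.95,0,0,0,0,1.3,-4.5,3.95,0,0,0,0,1.3,-4.5,3.95,0,0,0,0,1.3,-4.5,3.95,0,0,0,0,1.3,-4.5,3.95,0,0,0,0,0,0,0,0,0,0,0,0,0,0,0,0,0,0],
)

```text
time_s: 2.7
tcp_pos: [0.5729, 0.0221, 0.2326]
eef_rot: [-177.2, 31.3, 174.8]
contact_force: [-0.7, -1.3, 0.2]
gripper_width: 0.0
```

Run:
```python
from h import *
from plant import r
import cv2
d=-frame(37).as_matrix()[:,2]
plan(r,np.array([.625,.024,.151])+.10*d,37)
c=r.capture("wrist"); cv2.imwrite("pics/w1.png",c["pixels"][:,:,::-1])
print(proj(c,[.625,.024,.151]),proj(c,stand_pt(S,[-.04,.072,.08])), proj(c,r.get_state()["tcp_pos"]))
np.savez("w1.npz",K=c["K"],R=c["R"],t=c["t"])
```

```text
t 2.7 tcp [0.5729 0.0221 0.2326] rot [-177.24   31.27  174.81] F [-0.7  -1.28  0.21] w 0.0
turn deg [ 0.67 -5.6   5.2 ] shift after turn cm [ 0.86  1.21 -0.43]
shift now cm [ 0.79  1.29 -0.34]
[299.63731218 206.13315642] [295.69335492 185.74668306] [286.25982287 257.26707383]
```

View pics/w1.png

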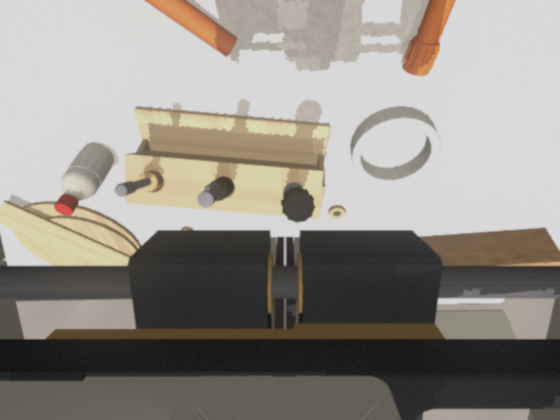

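The wrist view shows the cap top at (298,204), where I predicted (300,206), so the estimate is good to about 1 mm. I'll finish the alignment and go down to about 3 cm above the cap.

Emit:
carry_out(
  motion=[0.35,-2.8,2.6,0,0,0,0,0.35,-2.8,2.6,0,0,0,0,0,0,0,0.43,0.6,0,0,0,0,0,0.43,0.6,0,0,0,0,0,0,0,2.0,0,0,0,0,0,0,2.0,0,0,0,0,0,0,2.5,0,0,0,0,0,0,0,0,0,0,0,0,0,0,0,0,0,0,0,0,0,0],
)

```text
time_s: 3.58
tcp_pos: [0.6081, 0.0103, 0.2165]
eef_rot: [179.4, 32.3, 170.2]
contact_force: [0.4, -0.7, -0.0]
gripper_width: 0.0002
```

Run:
```python
from h import *
from plant import r
import cv2
plan(r,np.array([.625,.024,.151]),37)
cs=[r.capture(n) for n in ("wrist","scene","side")]
f=lambda c,x,y,w,h,k:cv2.resize(c["pixels"][y:y+h,x:x+w,::-1],(int(w*k),int(h*k)),interpolation=cv2.INTER_CUBIC)
w=f(cs[0],180,100,250,200,1.6); s=f(cs[1],220,170,80,80,5);q=f(cs[2],195,160,80,56,5)
im=np.zeros((600,800,3),np.uint8); im[:320,:400]=w; im[:400,400:]=s; im[320:600,:400]=q
cv2.imwrite("pics/m2.png",im)
print(proj(cs[0],[.625,.024,.151]))
```

```text
t 3.58 tcp [0.6081 0.0103 0.2165] rot [179.38  32.26 170.19] F [ 0.37 -0.67 -0.05] w 0.0002
turn deg [ 1.46 -4.74  1.2 ] shift after turn cm [2.83 1.68 6.07]
shift now cm [2.29 1.57 6.32]
[308.95951644 183.81238124]
```

View pics/m2.png

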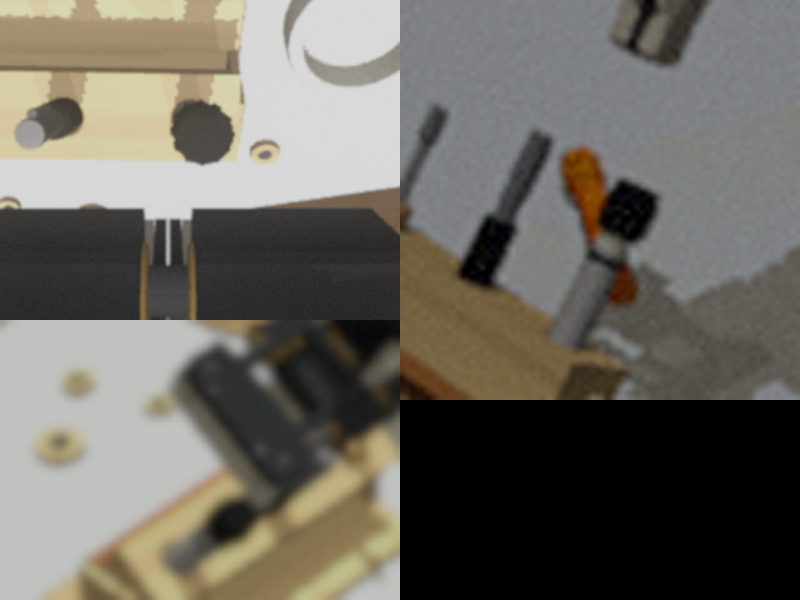

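Run:
```python
from h import *
from plant import r
s=r.get_state();print(np.round(s["joints"],2),np.round(s["qd"],2))
```

```text
[  19.44   -1.67  -53.67   59.49  -16.94 -173.57] [-0.19 -0.25 -0.18  0.44  0.14 -0.12]
```

Joint 6 has reached its limit at −173.6°, which cut the last moves short. A half turn of the tool gives the same grasp and frees the joint. I'll also use a smaller lean of 25° for the press, to stay away from the wrist singularity.

```bash
sed -i 's/y=w.apply(\[0,1,0\])/y=w.apply([0,-1,0])/' h.py
```

Emit:
carry_out(
  motion=[0,0,-7,0,0,-0.2,0,0,0,-7,0,0,-0.2,0,0,0,-7,0,0,-0.2,0,0,0,-7,0,0,-0.2,0,0,0,-7,0,0,-0.2,0,0,0,-7,0,0,0,0,0,0,-7,0,0,0,0,0,0,-7,0,0,0,0,0,0,-7,0,0,0,0,0,0,-7,0,0,0,0,0,0,-7,0,0,0,0,0,0,-7,0,0,0,0,0,0,-7,0,0,0,0,0,0,-7,0,0,0,0,0,0,-7,0,0,0,0,0,0,-7,0,0,0,0,0,0,-7,0,0,0,0,0,0,-7,0,0,0,0,0,0,-7,0,0,0,0,0,0,-7,0,0,0,0],
)

```text
time_s: 5.4
tcp_pos: [0.6024, 0.0113, 0.2258]
eef_rot: [-157.6, -23.9, -54.0]
contact_force: [-0.2, -0.7, -0.4]
gripper_width: 0.0005
```

Run:
```python
from h import *
from plant import r
d=np.array([-.59,.118,.7986])
plan(r,np.array([.625,.024,.151])+.04*d,25)
print(np.round(r.get_state()["joints"],2))
```

```text
t 5.4 tcp [0.6024 0.0113 0.2258] rot [-157.56  -23.94  -54.04] F [-0.15 -0.69 -0.36] w 0.0005
turn deg [ -3.88  -6.55 -38.2 ] shift after turn cm [-2.21 -1.69  3.69]
shift now cm [-3.08  0.39  3.43]
[ 21.58  -2.75 -52.84  55.16 -19.09 -30.43]
```

Emit:
carry_out(
  motion=[-0.65,-1.1,-6.4,0,0,0,0,-0.65,-1.1,-6.4,0,0,0,0,-0.65,-1.1,-6.4,0,0,0,0,-0.65,-1.1,-6.4,0,0,0,0,-0.65,-1.1,-6.4,0,0,0,0,-0.65,-1.1,-6.4,0,0,0,0,0,0,0,-0.55,-0.42,0,0,0,0,0,-0.55,-0.42,0,0,0,0,0,-0.55,-0.42,0,0,0,0,0,-0.55,-0.42,0,0,0,0,0,0,0,1.0,0,0,0,0,0,0,1.0,0,0,0,0,0,0,1.0,0,0,0,0,0,0,0.7,0,0,0,0,0,0,0,0,0,0,0,0,0,0,0],
)

```text
time_s: 6.73
tcp_pos: [0.6018, 0.028, 0.182]
eef_rot: [-179.4, -25.0, -12.6]
contact_force: [0.3, 0.1, 0.4]
gripper_width: 0.0
```

Run:
```python
from h import *
from plant import r
d=np.array([-.59,.118,.7986])
plan(r,np.array([.625,.024,.151])+.04*d,25)
print(np.round(r.get_state()["joints"],2))
print("axis dir in tool",frame(25).inv().apply(-d))
```

```text
t 6.73 tcp [0.6018 0.028  0.182 ] rot [-179.44  -25.04  -12.64] F [0.34 0.08 0.37] w 0.0
turn deg [ 0.01 -0.05 -1.22] shift after turn cm [-0.01 -0.06 -0.1 ]
shift now cm [-0.01 -0.06 -0.1 ]
[ 27.31   2.97 -46.41  37.96 -25.44  17.74]
axis dir in tool [2.07808217e-01 1.04304605e-04 9.78060169e-01]
```

Emit:
carry_out(
  motion=[0,0,-0.6,-0.25,-0.05,0,0,0,0,-0.6,-0.25,0,0,0,0,0,0,0.2,0,1.0,0,0,0,0,0.2,0,1.0,0,0,0,0,0.2,0,0.8,0,0,0,0,0,0,0,0,0,0,0,0,0,0,0,0,0,0,0,0,0,0],
)

```text
time_s: 7.4
tcp_pos: [0.6149, 0.0265, 0.1581]
eef_rot: [-180.0, -25.1, -11.3]
contact_force: [0.2, 0.0, 0.4]
gripper_width: 0.0001
```

Run:
```python
from h import *
from plant import r
import cv2
plan(r,np.array([.625,.024,.151]),25)
cs=[r.capture(n) for n in ("wrist","scene","side")]
f=lambda c,x,y,w,h,k:cv2.resize(c["pixels"][y:y+h,x:x+w,::-1],(int(w*k),int(h*k)),interpolation=cv2.INTER_CUBIC)
w=f(cs[0],160,100,250,200,1.6); s=f(cs[1],220,170,80,80,5);q=f(cs[2],195,160,80,56,5)
im=np.zeros((600,800,3),np.uint8); im[:320,:400]=w; im[:400,400:]=s; im[320:600,:400]=q
cv2.imwrite("pics/m3.png",im)
```

```text
t 7.4 tcp [0.6149 0.0265 0.1581] rot [-179.95  -25.12  -11.28] F [0.16 0.03 0.45] w 0.0001
turn deg [-0.05 -0.12  0.02] shift after turn cm [0.64 0.04 1.08]
shift now cm [0.64 0.04 1.09]
```

View pics/m3.png

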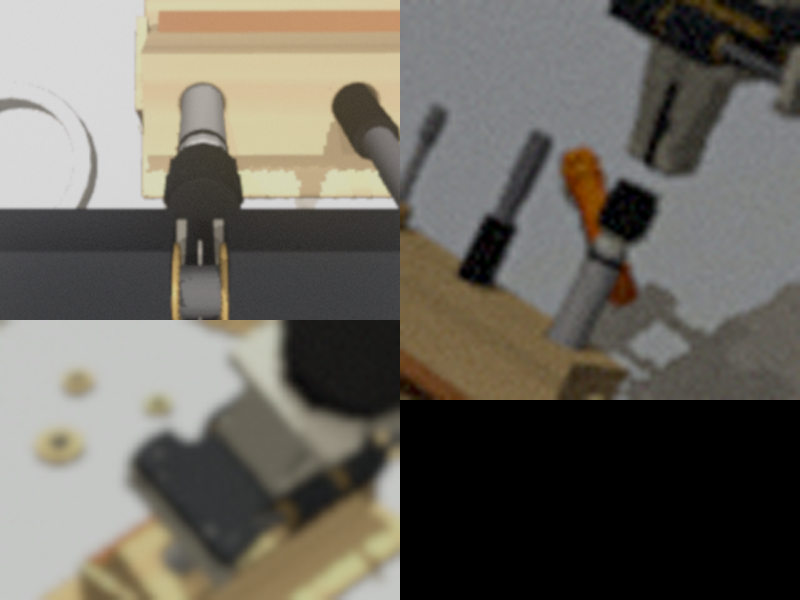

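The scene crop shows the closed tips about 1 cm above the cap face and centred on it. In the wrist crop the cap lines up with the fingers, and the barrel shows a bare band under the cap. Now I'll advance slowly.

Emit:
carry_out(
  motion=[0,0,0,0.04,0,0.2,0,0,0,0,0.04,0,0.2,0,0,0,0,0.04,0,0.2,0,0,0,0,0.04,0,0.2,0,0,0,0,0.02,0,0.1,0,0,0,0,0.02,0,0.1,0,0,0,0,0.02,0,0.1,0,0,0,0,0,0,0,0],
)

```text
time_s: 8.22
tcp_pos: [0.6217, 0.0252, 0.1487]
eef_rot: [-180.0, -25.1, -11.3]
contact_force: [-1.7, 0.2, 3.3]
gripper_width: 0.0005
```

Emit:
carry_out(
  motion=[0,0,0,0.02,0,0.1,0,0,0,0,0.02,0,0.1,0,0,0,0,0,0,0,0],
)

```text
time_s: 8.47
tcp_pos: [0.6228, 0.025, 0.147]
eef_rot: [-180.0, -25.1, -11.3]
contact_force: [-2.6, 0.7, 4.2]
gripper_width: 0.0005
```

Emit:
carry_out(
  motion=[0,0,0,0.02,0,0.1,0,0,0,0,0.02,0,0.1,0,0,0,0,0,0,0,0],
)

```text
time_s: 8.72
tcp_pos: [0.6239, 0.0247, 0.1451]
eef_rot: [-180.0, -25.1, -11.3]
contact_force: [-2.4, 0.3, 3.5]
gripper_width: 0.0002
```

Emit:
carry_out(
  motion=[0,0,0,0.02,0,0.1,0,0,0,0,0.02,0,0.1,0,0,0,0,0,0,0,0],
)

```text
time_s: 8.97
tcp_pos: [0.6252, 0.0245, 0.1436]
eef_rot: [-180.0, -25.1, -11.3]
contact_force: [-3.2, 0.8, 5.8]
gripper_width: 0.0006
```

Emit:
carry_out(
  motion=[0,0,0,0.02,0,0.1,0,0,0,0,0,0,0,0],
)

```text
time_s: 9.13
tcp_pos: [0.6264, 0.0247, 0.1439]
eef_rot: [-179.9, -25.2, -11.3]
contact_force: [-7.7, 1.7, 11.4]
gripper_width: 0.0008
```

Emit:
carry_out(
  motion=[0,0,0,0.02,0,0.1,0,0,0,0,0,0,0,0],
)

```text
time_s: 9.3
tcp_pos: [0.6275, 0.0249, 0.1442]
eef_rot: [-179.9, -25.3, -11.3]
contact_force: [-12.1, 2.4, 18.7]
gripper_width: 0.0007
```

The force rose from a steady 5 N or so to 22 N with no more travel, so the cap has reached its stop. I'll retreat and look.

Emit:
carry_out(
  motion=[0,0,0,-0.04,0,-0.2,0,0,0,0,-0.2,0,-1.0,0,0,0,0,-0.4,0,-2.5,0,0,0,0,0,0,-4,0,0,0,0,0,0,-4,0,0,0,0,0,0,-3,5,0,0,0,0,0,0,5,0,0,0,0,0,0,5],
)

```text
time_s: 9.97
tcp_pos: [0.5597, 0.0384, 0.2744]
eef_rot: [-179.8, -25.3, -11.3]
contact_force: [-0.5, -0.0, -0.8]
gripper_width: 0.0149
```

Run:
```python
from h import *
from plant import r
import cv2
d=np.array([-.59,.118,.7986]); m=stand_pt(S,[-.04,.072,.08])
z=frame(-23).as_matrix()[:,2]
tcp=m+.028*d+.019*z; print("grasp tcp",tcp,"z",z)
plan(r,tcp-.10*z,-23)
print(np.round(r.get_state()["joints"],2))
cs=[r.capture(n) for n in ("wrist","scene","side")]
f=lambda c,x,y,w,h,k:cv2.resize(c["pixels"][y:y+h,x:x+w,::-1],(int(w*k),int(h*k)),interpolation=cv2.INTER_CUBIC)
w=f(cs[0],180,100,200,160,2); s=f(cs[1],220,170,80,80,5);q=f(cs[2],195,160,80,56,5)
im=np.zeros((600,800,3),np.uint8); im[:320,:400]=w; im[:400,400:]=s; im[320:600,:400]=q
cv2.imwrite("pics/m4.png",im)
W=cs[0]
for nm,p in dict(mouth=m,barrelend=m+.055*d,top=m+.083*d).items(): print(nm,proj(W,p),(proj(W,p)-[180,100])*2, (proj(cs[1],p)-[220,170])*5+[400,0])
```

```text
grasp tcp [0.64708356 0.02020078 0.08487121] z [-0.38315667  0.07656226 -0.92050485]
t 9.97 tcp [0.5597 0.0384 0.2744] rot [-179.77  -25.25  -11.3 ] F [-0.48 -0.02 -0.81] w 0.0149
turn deg [ -0.21 -48.25   0.1 ] shift after turn cm [15.62  0.07  3.96]
shift now cm [ 7.45  0.13 14.29]
[ 34.5   -6.33 -39.48  27.07 -41.75  26.26]
mouth [286.09541413 154.54410406] [212.19082827 109.08820813] [577.12051444 334.149472  ]
barrelend [286.03419218 173.29206831] [212.06838436 146.58413662] [622.65360769 240.48989729]
top [285.99554079 185.12826314] [211.99108157 170.25652629] [646.01158253 192.44356803]
```

View pics/m4.png

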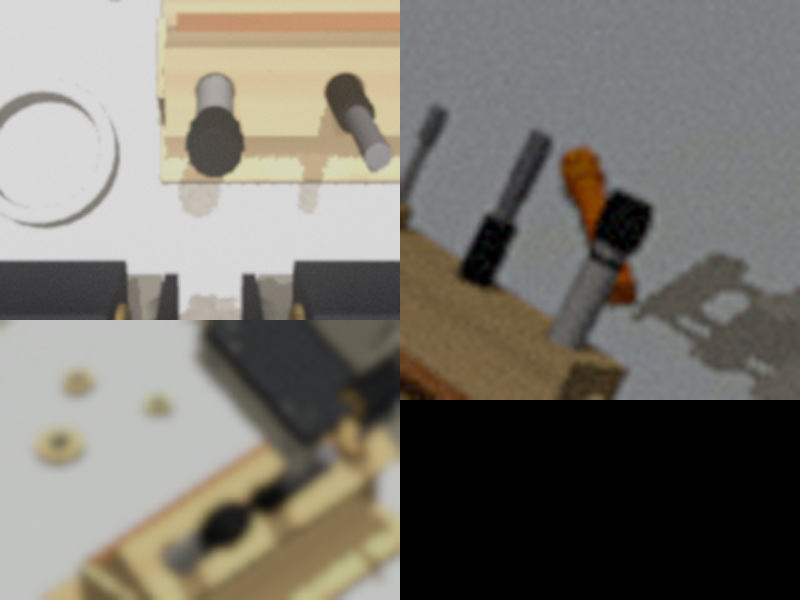

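The cap now sits against the barrel, with no bare gap in the scene crop: seam at (617,249), top edge at (632,199), mouth at (568,340). In the wrist crop the cap face is at (215,150) and the mouth at (214,90). These sit several mm from my model's prediction, so I'll triangulate again.

Run:
```python
from h import *
from plant import r
W=r.capture("wrist");A=r.capture("scene")
w=lambda u,v:np.array([180+u/2,100+v/2]);a=lambda u,v:np.array([220+(u-400)/5,170+v/5])
m,e=tri([(W,w(214,90)),(A,a(568,340))]);print(m,e)
t,e2=tri([(W,w(215,150)),(A,a(632,199))]);print(t,e2)
d=(t-m)/np.linalg.norm(t-m);print(d,np.linalg.norm(t-m)); print(np.degrees(np.arccos(d[2])))
z=frame(-23).as_matrix()[:,2]
tcp=t-.053*d+.019*z;print("grasp tcp",tcp)
plan(r,tcp-.10*z,-23)
```

```text
[0.67806184 0.01074673 0.07984456] 1.2352624974936077
[0.62880218 0.0202272  0.14432428] 0.2885082496947575
[-0.60297233  0.11604758  0.78927646] 0.08169472651441138
37.88205356759171
grasp tcp [0.65347973 0.01553136 0.08500304]
t 10.22 tcp [0.5591 0.0368 0.2706] rot [179.9  -24.97 -11.26] F [ 0.34 -0.75 -0.21] w 0.0349
turn deg [  0.09 -47.97  -0.  ] shift after turn cm [16.16  0.24  3.31]
shift now cm [ 8.36  0.22 14.22]
```

Emit:
carry_out(
  motion=[0,-6.85,0,0,0,0,5,0,-6.85,0,0,0,0,5,0,-6.85,0,0,0,0,5,0,-6.85,0,0,0,0,5,0,-6.85,0,0,0,0,5,0,-6.85,0,0,0,0,5,0,-6.85,0,0,0,0,5,0,0,0,3.2,0,0,5,0,0,0,3.2,0,0,5,0,0,0,3.2,0,0,5,0,0,0,3.2,0,0,5,0,0,0,3.2,0,0,5,0,0,0,0,0,1.6,5,0,0,0,0,0,1.6,5,0,0,0,0,0,0,5,0,0,0,0,0,0,5,0,0,0,0,0,0,5],
)

```text
time_s: 11.63
tcp_pos: [0.6932, 0.0095, 0.1823]
eef_rot: [179.9, 22.4, -11.4]
contact_force: [0.7, 0.4, 0.7]
gripper_width: 0.05
```

Run:
```python
from h import *
from plant import r
import cv2
tcp=np.array([.6535,.0165,.085])
plan(r,tcp,-23)
print(np.round(r.get_state()["joints"],2))
c=r.capture("wrist");cv2.imwrite("pics/w5.png",c["pixels"][:,:,::-1])
for n,p in dict(grasp=tcp,tip=r.get_state()["tcp_pos"],top=[.6288,.021,.1443],mouth=[.678,.0115,.08]).items(): print(n,proj(c,p))
```

```text
t 11.63 tcp [0.6932 0.0095 0.1823] rot [179.91  22.37 -11.38] F [0.73 0.39 0.7 ] w 0.05
turn deg [ 0.06 -0.63 -0.07] shift after turn cm [ 0.1   0.09 10.53]
shift now cm [-0.02  0.08 10.53]
[ 11.88  37.97  23.83  -8.62 -96.52  67.35]
grasp [285.63500089 199.31981653]
tip [283.70675678 253.96275929]
top [286.40603251 279.40154192]
mouth [285.76398128 168.96381111]
```

View pics/w5.png

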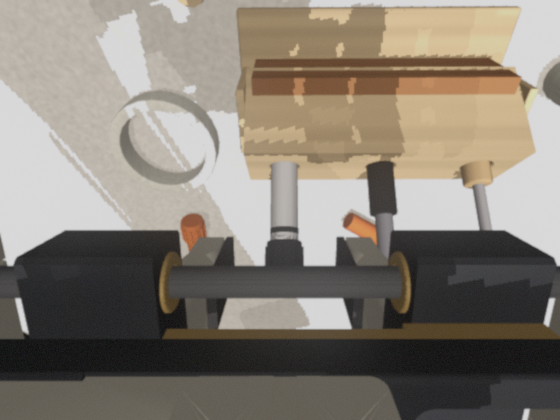

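The wrist view shows the barrel centred between the fingers at u=285, with the mouth at (285,165) and the slim pen clear to the right. I'll descend straight.

Emit:
carry_out(
  motion=[0,-0.6,0,0.05,0.08,2,4.5,0,0,0,0,0,2,4.5,0,0,0,0,0,2,4.5,0,0,0,0,0,2,4.5,0,0,0,0,0,1.5,4.5,0,0,0,0,0,1,4.5,0,0,0,0,0,0,4.5,0,0,0,0,0,0,4.5],
)

```text
time_s: 12.35
tcp_pos: [0.6536, 0.017, 0.0861]
eef_rot: [180.0, 22.9, -11.3]
contact_force: [0.4, -0.4, 0.4]
gripper_width: 0.0452
```

Run:
```python
from h import *
from plant import r
import cv2
plan(r,np.array([.6535,.0165,.085]),-23)
cs=[r.capture(n) for n in ("wrist","scene","side")]
f=lambda c,x,y,w,h,k:cv2.resize(c["pixels"][y:y+h,x:x+w,::-1],(int(w*k),int(h*k)),interpolation=cv2.INTER_CUBIC)
w=f(cs[0],180,100,200,160,2); s=f(cs[1],220,170,80,80,5);q=f(cs[2],195,160,80,56,5)
im=np.zeros((600,800,3),np.uint8); im[:320,:400]=w; im[:400,400:]=s; im[320:600,:400]=q
cv2.imwrite("pics/m6.png",im)
```

```text
t 12.35 tcp [0.6536 0.017  0.0861] rot [179.96  22.91 -11.33] F [ 0.36 -0.39  0.44] w 0.0452
turn deg [ 0.03 -0.09 -0.03] shift after turn cm [0.04 0.06 0.1 ]
shift now cm [0.04 0.06 0.1 ]
```

View pics/m6.png

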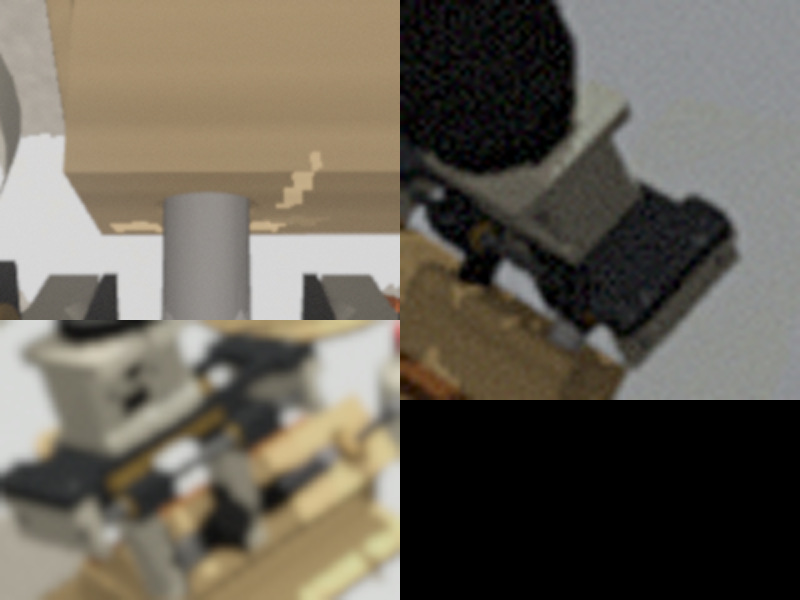

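The barrel (u 163–249) is centred between the fingers (118–303) to about 1 mm, and nothing touches. I'll close at 30 N.

Emit:
carry_out(
  motion=[0,0,0,0,0,0,1,0,0,0,0,0,0,1,0,0,0,0,0,0,1,0,0,0,0,0,0,1,0,0,0,0,0,0,1,0,0,0,0,0,0,1],
  grip_force=30,
)

```text
time_s: 13.0
tcp_pos: [0.6532, 0.0172, 0.0851]
eef_rot: [180.0, 23.0, -11.3]
contact_force: [-0.6, 0.5, 0.8]
gripper_width: 0.0191
```

Run:
```python
from h import *
from plant import r
plan(r,np.array([.6535,.0165,.085]),-23)
d=np.array([-.597,.118,.794])
print(frame(-23).inv().apply(d))
```

```text
t 13.0 tcp [0.6532 0.0172 0.0851] rot [179.96  22.97 -11.34] F [-0.61  0.53  0.76] w 0.0191
turn deg [ 0.02 -0.03 -0.04] shift after turn cm [ 0.05  0.06 -0.01]
shift now cm [ 0.05  0.06 -0.01]
[-0.87041245  0.00126732 -0.49310197]
```

Emit:
carry_out(
  motion=[0,0,0,-0.43,0,-0.25,1,0,0,0,-0.43,0,-0.25,1,0,0,0,-0.43,0,-0.25,1,0,0,0,-0.43,0,-0.25,1],
)

```text
time_s: 13.33
tcp_pos: [0.6409, 0.0195, 0.1015]
eef_rot: [180.0, 23.0, -11.3]
contact_force: [0.4, 0.5, -0.6]
gripper_width: 0.0192
```

Emit:
carry_out(
  motion=[0,0,0,-0.43,0,-0.25,1,0,0,0,-0.43,0,-0.25,1,0,0,0,-0.43,0,-0.25,1,0,0,0,-0.43,0,-0.25,1,0,0,0,-0.43,0,-0.25,1,0,0,0,-0.43,0,-0.25,1,0,0,0,-0.43,0,-0.25,1,0,0,0,-0.43,0,-0.25,1,0,0,0,-0.43,0,-0.25,1,0,0,0,-0.43,0,-0.25,1],
)

```text
time_s: 14.17
tcp_pos: [0.6118, 0.0254, 0.1411]
eef_rot: [180.0, 23.0, -11.4]
contact_force: [-0.2, -0.2, -0.9]
gripper_width: 0.0193
```

Emit:
carry_out(
  motion=[0,0,0,-0.87,0,-0.5,1,0,0,0,-0.87,0,-0.5,1,0,0,0,-0.87,0,-0.5,1,0,0,0,-0.87,0,-0.5,1,0,0,0,-0.55,0,-1.3,1,0,0,0,-0.55,0,-1.3,1,0,0,0,-0.55,0,-1.3,1,0,0,0,-0.55,0,-1.3,1,0,0,0,-0.55,0,-1.3,1,0,4,0,0,0,0,1,0,4,0,0,0,0,1,0,4,0,0,0,0,1,0,4,0,0,0,0,1,0,4,0,0,0,0,1,0,4,0,0,0,0,1,0,4,0,0,0,0,1,0,4,0,0,0,0,1],
)

```text
time_s: 15.58
tcp_pos: [0.5882, 0.0304, 0.2447]
eef_rot: [-179.9, -9.3, -11.3]
contact_force: [-0.3, -0.1, 0.0]
gripper_width: 0.0189
```

Emit:
carry_out(
  motion=[0,4,0,0,0,0,1,0,4,0,0,0,0,1,0,4,0,0,0,0,1,0,4,0,0,0,0,1,0,2,0,0,0,0,1,0,0,0,0,0,0,1,0,0,0,0,0,0,1,0,0,0,0,0,0,1,0,0,0,0,0,0,1],
)

```text
time_s: 16.33
tcp_pos: [0.5893, 0.0304, 0.2442]
eef_rot: [-180.0, -27.0, -11.4]
contact_force: [0.0, 0.2, -0.8]
gripper_width: 0.0192
```

Run:
```python
from h import *
from plant import r
import cv2
plan(r,np.array([.57,.03,.24]),30)
s=r.get_state();print(np.round(s["joints"],1),np.round(s["qd"],2))
cs=[r.capture(n) for n in ("wrist","scene","side")]
R=Ro.from_euler('xyz',s["eef_rot"],degrees=True); g=s["tcp_pos"]-.019*R.as_matrix()[:,2]; d=R.apply([-.87,0,-.493]); print(g,"axis",d)
for k in (-.080,.027,.055): print(k,proj(cs[1],g+k*d),proj(cs[2],g+k*d))
f=lambda c,x,y,w,h,k:cv2.resize(c["pixels"][y:y+h,x:x+w,::-1],(int(w*k),int(h*k)),interpolation=cv2.INTER_CUBIC)
im=np.zeros((600,800,3),np.uint8); im[:320,:400]=f(cs[0],180,100,200,160,2); im[:400,400:]=f(cs[1],210,140,100,100,4);im[320:600,:400]=f(cs[2],195,140,133,93,3.01)[:280,:400]
cv2.imwrite("pics/m7.png",im)
```

```text
t 16.33 tcp [0.5893 0.0304 0.2442] rot [-179.98  -27.04  -11.37] F [ 0.05  0.16 -0.78] w 0.0192
turn deg [ 0.02  2.96 -0.07] shift after turn cm [-1.85  0.42 -0.58]
shift now cm [-1.87  0.42 -0.48]
[ 30.8  -2.6 -42.9  33.4 -33.6  22.4] [-0.03  0.49 -0.34  0.39  0.32 -0.36]
[0.58086506 0.03212284 0.26117317] axis [-0.97942979  0.19688467  0.0436201 ]
-0.08 [257.97855747 176.99754834] [233.24991151 163.5128196 ]
0.027 [288.45435462 160.13600667] [261.61870411 180.16351692]
0.055 [295.89489807 156.019329  ] [269.43206427 184.749468  ]Traceback (most recent call last):
  File "<stdin>", line 10, in <module>
ValueError: could not broadcast input array from shape (279,400,3) into shape (280,400,3)
```

Run:
```python
from plant import r
import cv2,numpy as np
cs=[r.capture(n) for n in ("wrist","scene","side")]
f=lambda c,x,y,w,h,W,H:cv2.resize(c["pixels"][y:y+h,x:x+w,::-1],(W,H),interpolation=cv2.INTER_CUBIC)
im=np.zeros((600,800,3),np.uint8); im[:300,:400]=f(cs[0],80,60,400,300,400,300); im[:400,400:]=f(cs[1],210,140,100,100,400,400);im[300:600,:400]=f(cs[2],195,130,120,90,400,300)
cv2.imwrite("pics/m7.png",im)
```

```text
(no output)
```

View pics/m7.png

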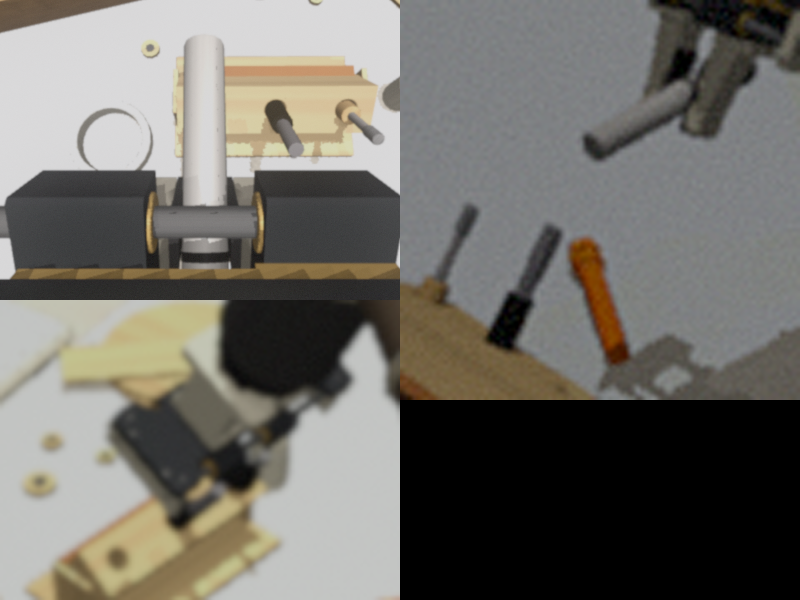

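The marker is level: its foot is at (598,147) in the scene crop, within about 2 px of the prediction. It is clear of the stand, and both other pens are still in their sockets. I'll hand in.

Run:
```python
from plant import r
import numpy as np
s=r.get_state();print(s["time_s"],np.round(s["tcp_pos"],4),np.round(s["eef_rot"],1),np.abs(s["qd"]).max(),s["gripper_width"])
print(r.close_job())
```

```text
16.6333 [0.5887 0.0301 0.2432] [179.9 -27.  -11.3] 0.2952593375973331 0.01934214594929702
the job is handed in; nothing more can be done
None
```

The cap is pressed home and the marker is out of the stand, held level in the gripper. I handed the job in at 16.6 s; the interface gave no verdict.

- **Cap:** I pressed it along the marker's axis with the closed fingertips, with the marker still in its socket. It slid about 6 mm at roughly 5 N, then stopped hard as the force rose to 22 N. Pictures afterwards showed it against the barrel, and the marker measured 82 mm from socket mouth to cap top, against 83 mm when closed.
- **Marker:** I gripped the bare barrel only, at 30 N, and drew it out along its axis. In the last check the computed tilt was about 2.5° from level and the height about 26 cm. The arm was still and the opening was 19 mm, as expected for the barrel.
- **Surroundings:** The last pictures show both other pens still in their sockets, and the tape roll and the stand clear of the marker.

**What went wrong or stayed unchecked:**
- **Joint limit:** Joint 6 reached its limit on the first approach. I mended that with a half turn of the tool.
- **Stand position:** My first estimate was about 6 mm off, and I corrected it by measuring again before the grasp.
- **Cap at the end:** The gripper hid the cap in the last pictures, so I could not see it after the draw-out.

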